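Put the standards back in the bench cooler and shut its door on the catch

TASK

Put the two brown bottles upright into the bays of the cooler's pulled-out carrier that fit them, the large one in the wide bay and the small one in the middle bay. Then push the carrier fully home and push the door shut until it snaps past its roller catch and stays shut. Leave everything else on the bench where it stands, and knock nothing over.

Things in the scene. Friction and masses are not known exactly. Their poses are not given: they have to be found in the camera images.
- cooler: white bench cooler: a fixed case 150 deep (x) x 245 wide (y) x 160 high (z), open to the front (its own -x), turned up to 0.2 rad about z. Origin on the bench under the middle of the opening, 75 mm behind the front plane; the case spans y -117 (right, hinge side) to +128 mm (left, catch side). Opening 206 wide, from 10 to 150 mm above the bench. Its roof is bare
- carrier (a joint): how far the aluminium bottle carrier is pulled out along the cooler's -x, in m: 0 = fully home (its front 3 mm behind the case's front plane), about 0.1 at the start, 0.12 at most; slides with about 1.5 N friction and some damping, no catch. Open tray 198 wide, 88 deep; bays from the hinge side (-y): wide, middle, narrow (already full of small vials, up to 56 mm above the bench)
- bay_large (a point): middle of the floor of the carrier's wide bay, 76 x 76 mm clear, floor 15 mm above the bench, walls 28 mm high; moves with the carrier; axes as the cooler's
- bay_small (a point): middle of the floor of the carrier's middle bay, 64 mm (y) x 76 mm (x) clear, floor 15 mm above the bench; moves with the carrier; 74 mm from the middle of the wide bay, 4 mm wall between; axes as the cooler's
- pull (a point): middle of the front face of the carrier's upright pull plate, 120 mm above the bench. The plate is 60 mm wide (y), 4 thick, and reaches from the carrier's 69 mm high front up to 140 mm above the bench; push it along the cooler's +x to send the carrier home; moves with the carrier
- door (a joint): angle of the cooler's door, rad: 0 = shut flat on the case, 1.62 to 1.95 at the start, 2.2 at most. Vertical hinge at the right-hand (-y) front edge of the case; opening turns it counter-clockwise seen from above. Panel 242 wide, 19 thick, from 8 to 158 mm above the bench. It stays where it is left (hinge friction 0.05 N m) and cannot shut while the carrier stands out
- door_hinge (a point): point on the hinge line, in the plane of the case's front, 83 mm above the bench. Turns with the door: x is the door's thickness (outer face at x = -20 mm, inner face at -1 mm), y runs along the panel from the hinge to the free edge; with the door shut its axes are the cooler's
- door_edge (a point): free edge of the door's outer face, 243 mm from the hinge line, 83 mm above the bench. Just inside it a black vertical grip strip 14 mm wide stands out 11 mm from 25 to 115 mm above the bench; the outer face above and beside that is flat
- amber_large: large brown glass bottle with a black screw cap, to be put in the wide bay: round, 66 mm in diameter up to the shoulder at 114 mm, cap 41 mm in diameter from there to 126 mm. About 0.15 to 0.31 kg, stands upright; origin: middle of its underside, z up. Held by the cap it can swing if gripped lightly or moved abruptly
- amber_small: small brown glass bottle with a black screw cap, to be put in the middle bay: round, 52 mm in diameter to the eye (allow 56) up to the shoulder at 97 mm, cap 35 mm in diameter from there to 107 mm. About 0.11 to 0.22 kg, stands upright; origin: middle of its underside, z up. Held by the cap it can swing if gripped lightly or moved abruptly
- clear_bottle: bystander: clear reagent bottle with a teal cap, 58 mm in diameter, 112 mm high; origin: middle of its underside
- glass_jar: bystander: open clear glass jar, 89 mm in diameter, 127 mm high; origin: middle of its underside
- hygrometer: bystander: round dial thermo-hygrometer on a foot, 132 mm wide (y), 48 deep, 136 high; origin: middle of its underside
- tape_roll: bystander: roll of beige tape lying flat, 98 mm across, 25 high; origin: middle of its underside
- open_wrench: bystander: open-ended wrench lying flat, 29 x 166 (y) x 6 mm; origin: middle of its underside
- cutter: bystander: teal tube cutter, 27 x 83 (y) x 18 mm; origin: middle of its underside
- tin: bystander: round pale tin, 56 mm across, 22 high; origin: middle of its underside
- tweezers: bystander: steel tweezers lying flat, 18 x 122 (y) x 9 mm; origin: middle of its underside
- catch (a point): spring roller of the catch in the case's left jamb, 120 mm above the bench, 12 mm behind the front plane. A strike near the door's free edge meets it at about 0.05 rad; the resistance peaks there (about 5 N at the free edge, 8 N at two thirds of the door's width) and is gone below 0.02 rad: the door then snaps in and is held at 0 (within 0.004 rad). Short of that it stands ajar at about 0.04
There are look-alikes about, which are no part of the job. Leave any blue or pink look-alike of the amber_small alone.

How it is judged (in metres and radians):
On the way:
1. both brown bottles stand upright in their bays of the carrier (horizontal distance between amber_large and bay_large below 0.011 m and z of amber_large in the frame of bay_large between -0.006 and 0.006 m and angle between each of amber_large, amber_small's own z axis and vertical below 0.12 rad and horizontal distance between amber_small and bay_small below 0.017 m and z of amber_small in the frame of bay_small between -0.006 and 0.006 m), for 0.2 s.
At the end, for the whole second after the job is handed in: Large brown bottle within 11 mm of the centre of the wide bay and small one within 17 mm of the centre of the middle bay, both standing on the bay floor (6 mm) and upright (0.12 rad), at rest; carrier joint under 5 mm; door joint under 0.012 rad, held by the catch (all of step 1 and value of joint carrier below 0.005 m and value of joint door below 0.012 rad and linear speed of each of amber_large, amber_small below 0.02 m/s); the robot touches nothing.
It fails at once if a brown bottle tips over (angle between any of amber_large, amber_small's own z axis and vertical above 0.6 rad).
It fails at once if one of the other things on the bench is knocked over or pushed more than 30 mm (distance of any of clear_bottle, glass_jar, hygrometer, tape_roll, open_wrench, cutter, tin, tweezers from where it was at the start of the episode above 0.03 m or angle between any of clear_bottle, glass_jar, hygrometer, tape_roll, open_wrench, cutter, tin, tweezers's own z axis and vertical above 0.5 rad).
It also fails if it takes over 72 s, if anything falls off the work surface, if the arm or the gripper's body presses on something with over 40 N, if the wrist force passes 120 N, or if a joint passes its speed limit or range.

ROBOT

A 6-joint arm with a two-finger parallel gripper is mounted at the origin on a cart in front of the work surface, level with it; the furniture and walls round the work are solid. World frame = base frame: x ahead of the robot, y to its left, z up, the work surface at z = 0. Lengths are in mm, angles in rad, forces in N, time in s.
With the tool pointing down it reaches from about 400 to 825 mm from the base axis. Payload 7 kg.
Tool frame: the origin (TCP) lies where the fingers leave the gripper's body, on its centre line; the fingertips stand 66 mm ahead of it and the grasp point (between the pads) lies ahead of it (r.grip_depth is the z of the grasp point in the tool frame, in mm); z points along the fingers, y is the line along which they close (so a half turn about z gives the same grasp; the last joint's range is limited). The gripper opens to 88 mm and grips with 3 to 60 N. Pads are 19 mm wide; open, the fingers measure 130 mm over their backs; the gripper's body (78 mm by 193 mm) begins 47 mm behind the grasp point.
Start: joints at [1.439, 0.359, 0.012, 0, -1.224, -0.288], TCP at [275.121, 616.364, 292.161] pointing down, gripper open.
Joint ranges: [-3.07, 3.07], [-1.43, 2.12], [-1.02, 1.25], [-3.03, 1.67], [-3.05, -0], [-3.03, 3.03]. Speed limits (rad/s): [2.39, 2.39, 3.01, 3.14, 3.14, 3.14].

INTERFACE

Orientations are given as [roll, pitch, yaw] about the fixed x, y, z axes, in that order (R = Rz(yaw) Ry(pitch) Rx(roll)).
In Python, from bench import r, grab_frame, camera_model gives the robot as it stands.
- The arm moves only by the tool servo_tool, never from a script. Its argument "motion" is a list of rows, each a list of 2 entries, a list of its own where there are three numbers: the shift along the world's x, y, z in mm, then the turn about the world's z in degrees. A call has 1 to 20 rows; each row is the pose to reach, as a shift and turn from the pose commanded when the call began; what a row does not reach only later rows make up. A row lasts 1/12 s, in which the tool goes at most 41.7 mm and 7.16 degrees, less where a joint would pass 70% of its speed; a pose out of reach is approached as far as the arm can. A call with a gripper value outside its range is refused whole. "fingers" is the opening, from -1 (shut) to 1 (fully open), so that 0 is half open, set as the call begins (left out, the last holds). The fingers move at their own pace and stop on an object; "grip_force" is the grip in N (left out, the last holds). Time passes only in rows, so rows that repeat a pose let the fingers close. It gives the time, the measured TCP pose, the force, the opening and the grip force at its end, in the units of the state.
- r.read_state(): the state, without advancing time (a new reading comes with each control period).
- grab_frame(name): name is "scene" or "top"; returns the picture (480x640x3 uint8, blue, green, red); there is no depth.
- camera_model(name): a dict with "fx", "fy", "cx", "cy" (pixels), "distortion" ([k1, k2, p1, p2, k3] as OpenCV has them; the pictures are not rectified), "pose" (4x4, takes a point from camera to world coordinates). Camera axes: x right, y down, z forward; pixel columns grow to the right and rows downward; lengths in mm; the calibration is good to about 2 mm. A picture is of the moment at which its call begins. camera_model takes no time and is no camera call.
- r.hand_in(): hands the job in; it is judged then, once.
The state is a dict: "time_s": time; "q": joint angles; "qvel": joint speeds; "joint_torque": joint torques, N m; "ee_pos": TCP position; "tool_rot": TCP orientation; "ft_force": force on the tool from outside, world axes, zero at the start; "wrist_torque": the same for the moment, N m; "opening": finger opening in mm; "grasp_force": force on a finger pad.
Only numpy, scipy, OpenCV 4.12 (cv2) and the standard library are available. Lean on these libraries where they do the work, as an engineer would, in place of code of your own. Each camera call takes 0.05 s, during which the arm holds its last target. There are 200 camera calls.

## Working session

There is one attempt and no reset: what is moved stays moved. The work goes in short steps, Python scripts to look and compute and a tool call to move; the robot and the scene stay as the last step left them, time stands still between calls to the robot, and variables do not carry over. Pictures are saved under pics/ and viewed, at most 10 in all, crops included, and the job is handed in when it is done.

Besides the shell and the picture viewer there is one more tool, called as a command line: name --argument value ..., lists and objects as JSON in quotes. servo_tool: Moves the arm, as the interface text tells. Its arguments: {"type":"object","properties":{"motion":{"type":"array","items":{"type":"array"}},"fingers":{"type":"number"},"grip_force":{"type":"number"}},"required":["motion"]}

```bash
mkdir -p pics; python3 - <<'E'
from bench import r, grab_frame, camera_model
import cv2,numpy as np
for n in("scene","top"):
    cv2.imwrite(f"pics/{n}0.png",grab_frame(n)); m=camera_model(n); print(n,{k:np.round(v,3).tolist() for k,v in m.items()})
print(r.grip_depth,r.read_state())
E
```

```text
scene {'fx': 522.059, 'fy': 522.059, 'cx': 320.145, 'cy': 239.571, 'distortion': [-0.104, 0.0, 0.0, 0.0, 0.0], 'pose': [[0.682, -0.579, 0.447, -150.948], [-0.732, -0.526, 0.434, -565.231], [-0.016, -0.623, -0.782, 1252.266], [0.0, 0.0, 0.0, 1.0]]}
top {'fx': 468.731, 'fy': 468.731, 'cx': 311.03, 'cy': 239.551, 'distortion': [-0.019, 0.0, 0.0, 0.0, 0.0], 'pose': [[0.185, -0.861, 0.474, -53.971], [-0.983, -0.157, 0.098, -72.65], [-0.01, -0.483, -0.875, 1226.489], [0.0, 0.0, 0.0, 1.0]]}
46.800000000000004 {'time_s': 0.1, 'q': array([ 1.43911902e+00,  3.59305917e-01,  1.11485669e-02, -3.13034257e-04,
       -1.22409871e+00, -2.88089540e-01]), 'qvel': array([ 0.00011809, -0.00279888,  0.00084785,  0.00184833, -0.00028956,
        0.00027995]), 'joint_torque': array([-3.21370593e-03, -5.84165490e+01,  2.93751132e+01,  7.01560736e+00,
        1.01859873e-02, -5.71450028e-05]), 'ee_pos': array([274.97743312, 616.07573128, 291.32070557]), 'tool_rot': array([ 3.14010946e+00, -1.32619572e-04, -4.19873331e-01]), 'ft_force': array([ 0.59523106, -0.20737425, -0.17661573]), 'wrist_torque': array([-0.01814184,  0.0260657 , -0.02996662]), 'grasp_force': 0.0, 'opening': 87.9942877686466}
```

View pics/scene0.png

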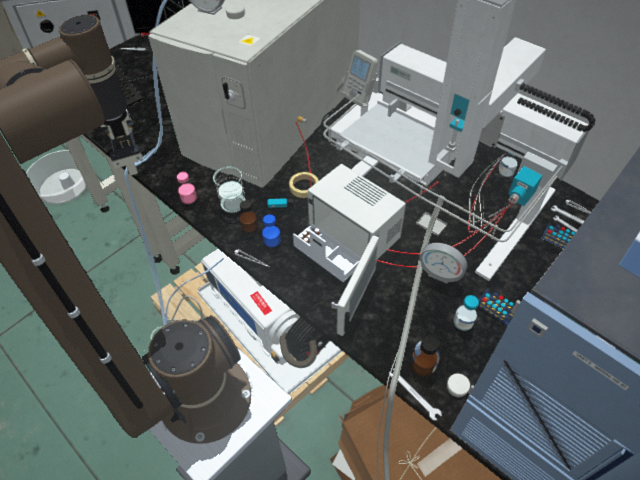

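View pics/top0.png

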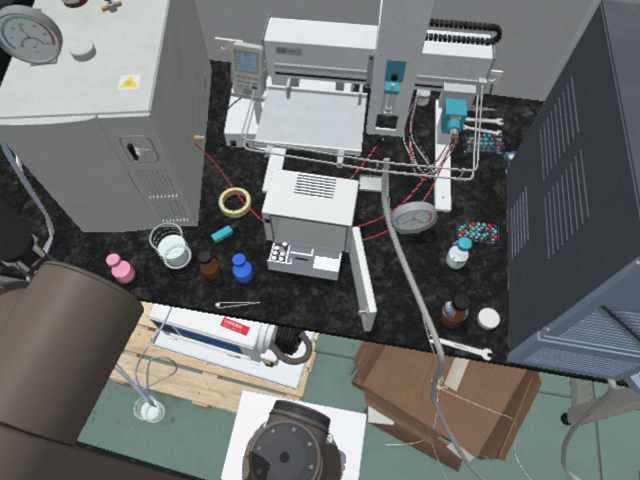

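Both views show the cooler (top ~(310,220)), the large amber bottle (top (454,311), scene (427,357)) and the small amber bottle (top (209,264), scene (248,221)), which stands beside a blue look-alike and the jar. Next I'll zoom in.

```bash
python3 - <<'E'
import cv2
a=cv2.imread("pics/top0.png")[160:340,180:380]; cv2.imwrite("pics/tz.png",cv2.resize(a,None,fx=3.3,fy=3.3,interpolation=2)[:600])
a=cv2.imread("pics/scene0.png")[150:340,225:415]; cv2.imwrite("pics/sz.png",cv2.resize(a,None,fx=3.1,fy=3.1,interpolation=2))
b=cv2.imread("pics/top0.png")[270:370,390:510]; c=cv2.imread("pics/scene0.png")[320:420,380:480]
f=lambda i,x:cv2.resize(i,None,fx=3.5,fy=3.5,interpolation=2)
cv2.imwrite("pics/bz.png",cv2.hconcat([f(b,0),f(c,0)]))
E
```

```text
(no output)
```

View pics/tz.png

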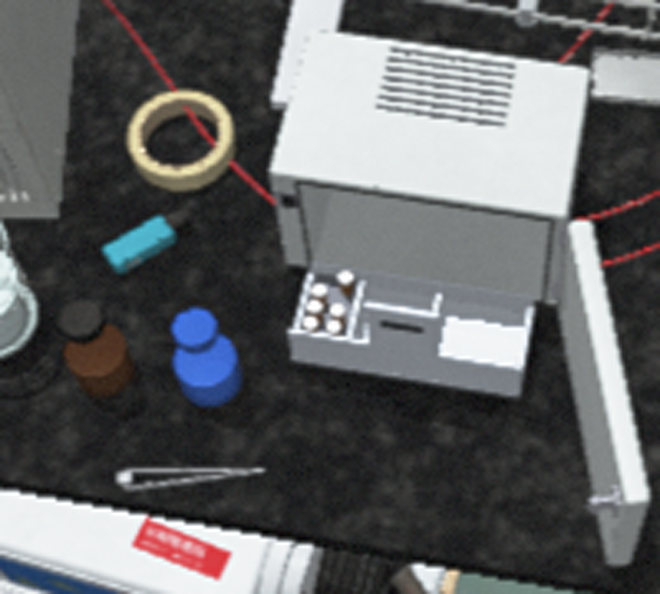

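View pics/sz.png

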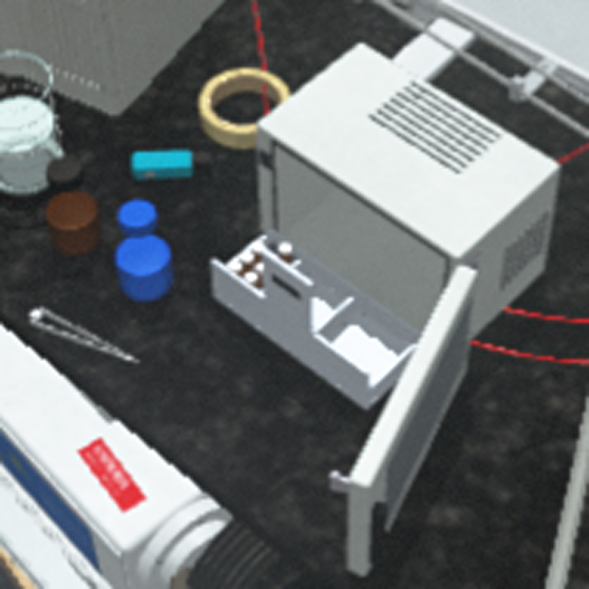

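View pics/bz.png

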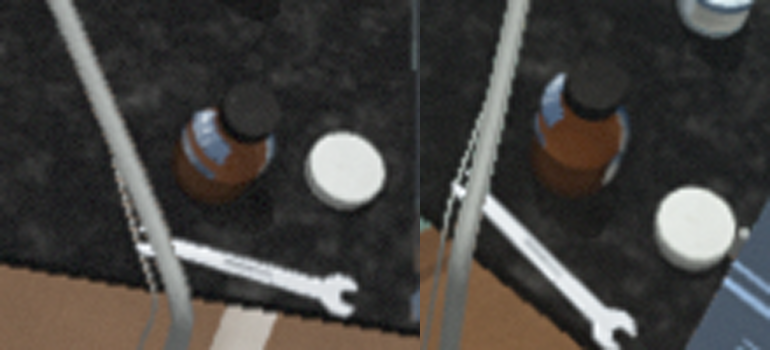

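Zoomed in, I can read the roof corners, carrier front, door top edge, both caps and a grey hose hanging left of the large bottle. Now I'll fit the poses.

```bash
cat > h.py <<'E'
import cv2,numpy as np
from bench import r,grab_frame,camera_model
from scipy.optimize import least_squares
M={n:camera_model(n) for n in("top","scene")}
def K(n):
    m=M[n]; return np.array([[m["fx"],0,m["cx"]],[0,m["fy"],m["cy"]],[0,0,1.]]),np.array(m["distortion"],float)
def proj(n,p):
    T=np.linalg.inv(np.array(M[n]["pose"])); k,d=K(n)
    return cv2.projectPoints(np.atleast_2d(np.array(p,float)),cv2.Rodrigues(T[:3,:3])[0],T[:3,3],k,d)[0][:,0]
def atz(n,uv,z):
    T=np.array(M[n]["pose"]);k,d=K(n)
    q=cv2.undistortPoints(np.array([[uv]],float),k,d)[0,0]; v=T[:3,:3]@[q[0],q[1],1]
    return T[:3,3]+v*(z-T[2,3])/v[2]
def cw(c,p):  # cooler frame->world ; c=x,y,th
    s,k=np.sin(c[2]),np.cos(c[2]); return np.array([c[0]+k*p[0]-s*p[1],c[1]+s*p[0]+k*p[1],p[2]])
def doorpt(a,p): # door frame point -> cooler frame
    # hinge at (-75,yh)
    s,k=np.sin(a),np.cos(a); return np.array([-75+k*p[0]-s*p[1],-117+s*p[0]+k*p[1],p[2]])
E
python3 - <<'E'
from h import *
t=lambda x,y:(x/3.3+180,y/3.3+160); s=lambda x,y:(x/3.1+225,y/3.1+150)
def model(c): # x,y,th,d,a
    P=lambda *p:cw(c,p); f=-72-c[3]
    return [("top",t(275,180),P(-75,128,160)),("top",t(570,218),P(-75,-117,160)),("top",t(308,33),P(75,128,160)),("top",t(588,68),P(75,-117,160)),
 ("scene",s(260,125),P(-75,128,160)),("scene",s(460,260),P(-75,-117,160)),("scene",s(557,168),P(75,-117,160)),("scene",s(363,44),P(75,128,160)),
 ("top",t(521,395),P(f,-99,12)),("top",t(290,360),P(f,99,12)),("scene",s(370,407),P(f,-99,12)),
 ("top",t(572,225),cw(c,doorpt(c[4],(-1,0,158)))),("top",t(648,495),cw(c,doorpt(c[4],(-20,242,158)))),("top",t(607,505),cw(c,doorpt(c[4],(-1,242,158)))),
 ("scene",s(348,480),cw(c,doorpt(c[4],(-1,242,158)))),("scene",s(375,490),cw(c,doorpt(c[4],(-20,242,158))))]
fun=lambda c:np.concatenate([proj(n,p)[0]-uv for n,uv,p in model(c)])
q=least_squares(fun,[600,0,0,100,1.8],loss="soft_l1",x_scale=[10,10,.1,10,.1])
c=q.x;print(c.round(3));print(fun(c).reshape(-1,2).round(1).tolist())
np.save("c.npy",c)
for nm,z,a,b in(("small",107,t(80,316),s(66,168)),("large",126,(461.4,299.5),(430.9,344))):
    print(nm,atz("top",a,z).round(1),atz("scene",b,z).round(1))
for nm,z,a,b in(("clear",112,(464,243),(471,300)),("tin",22,(488,318),(458,384)),("jar",127,(168,240),(228,172)),("blue",107,(240,261),(269,220))):
    print(nm,atz("top",a,z).round(),atz("scene",b,z).round())
T=[(387,160),(385,190),(397,230),(415,275),(430,320),(440,360),(437,390)]
S=[(437,200),(430,240),(418,290),(403,340),(392,400),(386,450),(388,480)]
Sd=np.concatenate([np.linspace(S[i],S[i+1],30) for i in range(6)])
for uv in T:
    zs=np.arange(0,900,4); L=np.array([atz("top",uv,z) for z in zs]); pr=proj("scene",L)
    D=np.linalg.norm(pr[:,None]-Sd[None],axis=2); i=D.min(1).argmin(); print("hose",uv,L[i].round(),D[i].min().round(1))
print("wrench",[atz("top",p,3).round() for p in((430,339),(490,353))],"tweez",[atz("top",p,3).round() for p in((217,305),(260,302))])
for p in[(0,0,0),(-72-c[3]+46,-61,15),(-72-c[3]+46,13,15)]:print(p,cw(c,p).round(1))
E
```

```text
[6.56393e+02 6.50430e+01 1.20000e-02 9.60290e+01 1.86700e+00]
[[-1.7, -1.8], [-0.6, -0.1], [0.1, -1.3], [1.0, -0.3], [-1.9, 0.5], [-0.1, 0.6], [1.7, -0.5], [-1.2, -0.2], [0.1, -0.1], [1.7, -0.2], [0.2, 1.6], [-0.9, -1.9], [0.5, 1.7], [5.1, -0.4], [-0.6, 0.3], [-2.1, -0.2]]
small [451.3 325.4 107. ] [454.5 325.6 107. ]
large [ 440.4 -351.6  126. ] [ 437.6 -353.4  126. ]
clear [ 612. -357.  112.] [ 616. -354.  112.]
tin [ 446. -450.   22.] [ 447. -450.   22.]
jar [470. 429. 127.] [496. 454. 127.]
blue [453. 227. 107.] [457. 230. 107.]
hose (387, 160) [ 792. -118.  192.] 4.5
hose (385, 190) [ 765. -129.   88.] 0.5
hose (397, 230) [ 662. -181.   44.] 0.2
hose (415, 275) [ 525. -243.   48.] 0.3
hose (430, 320) [ 409. -295.   32.] 0.4
hose (440, 360) [ 316. -334.    0.] 4.7
hose (437, 390) [ 238. -331.    0.] 22.8
wrench [array([ 367., -304.,    3.]), array([ 357., -462.,    3.])] tweez [array([357., 283.,   3.]), array([387., 167.,   3.])]
(0, 0, 0) [656.4  65.    0. ]
(np.float64(-122.02923096193507), -61, 15) [535.1   2.6  15. ]
(np.float64(-122.02923096193507), 13, 15) [534.2  76.6  15. ]
```

servo_tool --motion '[[[10,-25,0],4],[[30,-60,0],8],[[50,-97,0],12],[[72,-132,0],16],[[95,-165,0],20],[[118,-200,0],24],[[140,-235,0],24],[[160,-265,0],24],[[172,-283,0],24],[[178,-291,0],24],[[178,-291,-15],24],[[178,-291,-30],24],[[178,-291,-30],24],[[178,-291,-30],24]]' --fingers 0.4 --grip_force 35

```text
time_s: 1.27
ee_pos: [452.8, 325.3, 261.5]
tool_rot: [3.14, 0.001, -0.001]
ft_force: [0.5, 0.5, 0.4]
opening: 61.1
grasp_force: 0.0
```

```bash
python3 - <<'E'
from h import *
c=np.load("c.npy"); im=grab_frame("top"); sc=grab_frame("scene")
big={}
for n,i,(x,y),s in(("top",im,(255,200),4.2),("scene",sc,(285,200),3.8)):
    b=cv2.resize(i[y:y+110,x:x+95 if n=="top" else x+105],None,fx=s,fy=s,interpolation=2)
    f=-72-c[3]
    segs=[]
    def S(a,b2,col): segs.append((a,b2,col))
    for yy,col in((-97,(0,0,255)),(-21,(0,0,255)),(-17,(0,255,0)),(47,(0,255,0))):
        S((f+6,yy,43),(f+82,yy,43),col)
    S((f,-99,69),(f,99,69),(255,0,0)); S((f,-99,12),(f,99,12),(255,0,0))
    for a,e,col in segs:
        p=[tuple(int(round(v)) for v in (q-(x,y))*s) for q in proj(n,[cw(c,a),cw(c,e)])]
        cv2.line(b,*p,col,1)
    big[n]=cv2.resize(b,(398,460)) if 0 else b
    print(b.shape)
h=min(v.shape[0] for v in big.values())
cv2.imwrite("pics/ov.png",cv2.hconcat([v[:h] for v in big.values()]))
s=r.read_state();print(s["ee_pos"],s["tool_rot"],s["opening"])
E
```

```text
(462, 399, 3)
(418, 399, 3)
[453.2308746  326.02828618 262.84716796] [-3.14141357e+00 -6.15673477e-04 -8.32469326e-05] 60.80208046306968
```

View pics/ov.png

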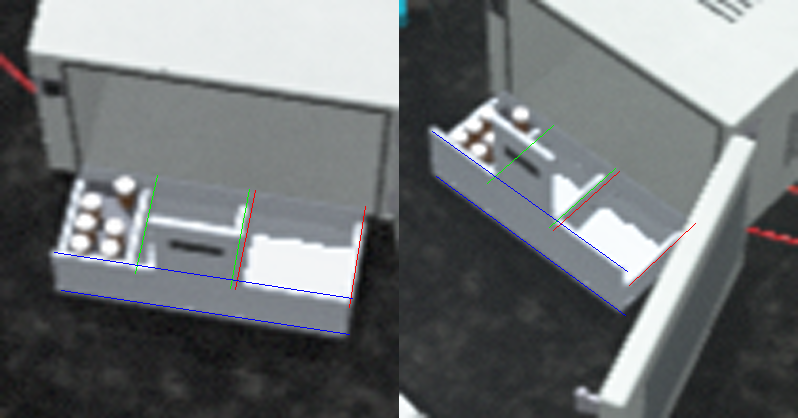

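The overlay puts the divider centred near y=-17, so the bay centres are y -57 and +17; the carrier front line fits. The pull plate stands in front of the middle bay. I'll grasp the small cap now.

servo_tool --motion '[[[0,0,-25],0],[[0,0,-60],0],[[0,0,-85],0],[[0,0,-97],0],[[0,0,-97],0],[[0,0,-97],0]]'

```text
time_s: 1.87
ee_pos: [453.3, 326.1, 165.5]
tool_rot: [3.142, -0.0, -0.0]
ft_force: [0.6, 0.2, -0.2]
opening: 61.5
grasp_force: 0.0
```

servo_tool --motion '[[[0,0,0],0],[[0,0,0],0],[[0,0,0],0],[[0,0,0],0],[[0,0,0],0],[[0,0,0],0],[[0,0,0],0],[[0,0,0],0]]' --fingers -0.8

```text
time_s: 2.53
ee_pos: [453.4, 325.8, 165.6]
tool_rot: [-3.141, -0.001, -0.001]
ft_force: [-0.7, 1.4, 2.9]
opening: 33.0
grasp_force: 35.0
```

servo_tool --motion '[[[0,0,8],0],[[0,0,24],0],[[0,0,48],0],[[0,0,75],0],[[0,0,102],0],[[0,0,126],0],[[0,0,142],0],[[0,0,150],0],[[0,0,152],0],[[0,0,152],0]]'

```text
time_s: 3.37
ee_pos: [452.8, 325.1, 316.8]
tool_rot: [3.141, 0.001, -0.001]
ft_force: [-0.4, -0.3, -2.6]
opening: 33.1
grasp_force: 35.0
```

servo_tool --motion '[[[2,-5,0],0],[[5,-15,0],0],[[10,-30,0],0],[[16,-49,0],0],[[23,-70,0],0],[[30,-92,0],0],[[37,-114,0],0],[[44,-136,0],0],[[51,-158,0],0],[[58,-179,0],0],[[64,-199,0],0],[[70,-216,0],0],[[75,-230,0],0],[[78,-239,0],0],[[80,-244,0],0],[[80,-245.5,0],0],[[80,-245.5,0],0],[[80,-245.5,0],0],[[80,-245.5,0],0]]'

```text
time_s: 4.95
ee_pos: [532.9, 80.4, 317.1]
tool_rot: [-3.142, 0.0, -0.0]
ft_force: [0.3, -0.2, -1.2]
opening: 33.1
grasp_force: 35.0
```

```bash
python3 - <<'E'
from h import *
c=np.load("c.npy"); f=-72-c[3]; s=r.read_state(); print(s["ee_pos"],s["tool_rot"])
out=[]
for n in("top","scene"):
    i=grab_frame(n)
    q=proj(n,[cw(c,(f+45,17,15)),cw(c,(f+45,17,90)),s["ee_pos"]-[0,0,66+97],s["ee_pos"]-[0,0,66]])
    ctr=q.mean(0).astype(int); x,y=ctr-(55,70)
    x,y=max(x,0),max(y,0)
    b=cv2.resize(i[y:y+150,x:x+110],None,fx=3.6,fy=3.6,interpolation=2)
    for p,col in zip(q,((0,0,255),(0,0,255),(0,255,0),(0,255,0))): cv2.circle(b,tuple(int(v) for v in (p-(x,y))*3.6),4,col,-1)
    out.append(b); print(n,x,y,q.round(1).tolist())
cv2.imwrite("pics/p1.png",cv2.hconcat(out))
E
```

```text
[532.94585037  80.39484506 317.13283339] [-3.14154524e+00  4.98409141e-05 -1.22047886e-04]
top 244 169 [[300.5, 258.9], [299.7, 246.7], [299.0, 235.3], [297.8, 215.8]]
scene 269 156 [[324.9, 251.3], [324.6, 235.5], [324.4, 221.0], [324.0, 197.0]]
```

View pics/p1.png

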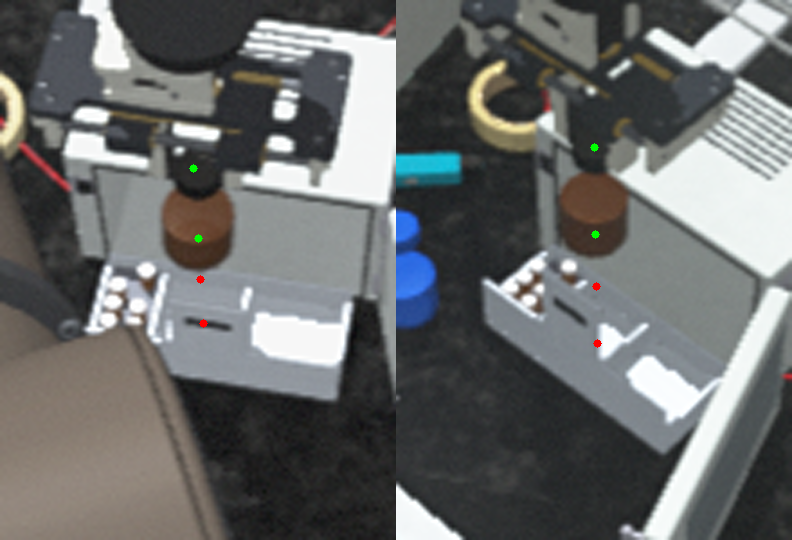

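The bottle hangs upright and lined up over the middle bay (top crop (198,238), bay point (203,323)). Lowering it.

servo_tool --motion '[[[0,0,-6],0],[[0,0,-20],0],[[0,0,-40],0],[[0,0,-62],0],[[0,0,-84],0],[[0,0,-102],0],[[0,0,-116],0],[[0,0,-125],0],[[0,0,-130],0],[[0,0,-133],0],[[0,0,-135],0],[[0,0,-135],0],[[0,0,-135],0]]'

```text
time_s: 6.13
ee_pos: [533.5, 80.0, 182.8]
tool_rot: [-3.141, -0.001, -0.001]
ft_force: [1.1, -0.5, -1.7]
opening: 33.3
grasp_force: 35.0
```

Force shows only the bottle's weight, so there is no contact yet. I'll lower it 1.5 mm more, release and rise.

servo_tool --motion '[[[0,0,-1],0],[[0,0,-2],0],[[0,0,-2],0]]'

```text
time_s: 6.38
ee_pos: [533.5, 80.0, 180.7]
tool_rot: [-3.141, -0.001, -0.001]
ft_force: [0.6, 0.9, -0.2]
opening: 33.3
grasp_force: 35.0
```

servo_tool --motion '[[[0,0,0],0],[[0,0,0],0],[[0,0,0],0],[[0,0,0],0],[[0,0,0],0]]' --fingers 0.4

```text
time_s: 6.8
ee_pos: [533.1, 79.8, 180.2]
tool_rot: [3.142, -0.0, -0.001]
ft_force: [-0.1, -0.6, 0.8]
opening: 59.1
grasp_force: 0.0
```

servo_tool --motion '[[[0,0,10],0],[[0,0,30],0],[[0,0,65],0],[[0,0,100],0],[[0,0,130],0],[[0,-20,135],0],[[-10,-58,135],0],[[-18,-95,135],0],[[-26,-132,135],0],[[-34,-169,135],0],[[-42,-206,135],0],[[-50,-243,135],0],[[-58,-280,135],0],[[-66,-317,135],0],[[-74,-354,135],0],[[-82,-390,135],0],[[-90,-418,135],0],[[-94,-432,135],0],[[-94,-432,135],0],[[-94,-432,135],0]]'

```text
time_s: 8.47
ee_pos: [438.6, -352.8, 315.6]
tool_rot: [3.142, -0.0, -0.003]
ft_force: [0.4, 0.9, 0.2]
opening: 61.2
grasp_force: 0.0
```

servo_tool --motion '[[[0,0,-30],0],[[0,0,-65],0],[[0,0,-100],0],[[0,0,-122],0],[[0,0,-133],0],[[0,0,-133],0],[[0,0,-133],0]]'

```text
time_s: 9.05
ee_pos: [440.0, -351.6, 183.0]
tool_rot: [3.141, -0.001, 0.001]
ft_force: [-0.5, 0.1, -0.6]
opening: 61.5
grasp_force: 0.0
```

servo_tool --motion '[[[0,0,0],0],[[0,0,0],0],[[0,0,0],0],[[0,0,0],0],[[0,0,0],0],[[0,0,0],0],[[0,0,0],0]]' --fingers -0.8 --grip_force 45

```text
time_s: 9.63
ee_pos: [439.4, -352.1, 182.6]
tool_rot: [3.141, -0.001, -0.001]
ft_force: [-0.4, 2.5, 4.3]
opening: 39.4
grasp_force: 45.0
```

servo_tool --motion '[[[0,0,8],0],[[0,0,24],0],[[0,0,48],0],[[0,0,75],0],[[0,0,102],0],[[0,0,126],0],[[0,0,142],0],[[0,0,150],0],[[0,0,152],0],[[0,0,152],0]]'

```text
time_s: 10.47
ee_pos: [438.8, -352.0, 333.7]
tool_rot: [-3.141, 0.0, -0.001]
ft_force: [0.2, -0.4, -3.6]
opening: 39.4
grasp_force: 45.0
```

servo_tool --motion '[[[1,5,8],0],[[4,15,20],0],[[9,33,28],0],[[15,55,30],0],[[21,79,30],0],[[28,104,30],0],[[35,130,30],0],[[42,156,30],0],[[49,182,30],0],[[56,208,30],0],[[63,234,30],0],[[70,260,30],0],[[76,285,30],0],[[82,307,30],0],[[87,326,30],0],[[91,341,30],0],[[94,352,30],0],[[95,358,30],0],[[95,358.5,30],0],[[95,358.5,30],0]]'

```text
time_s: 12.13
ee_pos: [533.9, 6.4, 364.2]
tool_rot: [3.141, 0.0, -0.0]
ft_force: [0.4, -0.5, -2.8]
opening: 39.6
grasp_force: 45.0
```

servo_tool --motion '[[[0,0,-8],0],[[0,0,-25],0],[[0,0,-45],0],[[0,0,-65],0],[[0,0,-80],0],[[0,0,-88],0],[[0,0,-90],0],[[0,0,-90],0],[[0,0,-90],0]]'

```text
time_s: 12.88
ee_pos: [534.6, 6.1, 275.0]
tool_rot: [-3.142, -0.001, -0.001]
ft_force: [0.8, -0.1, -2.5]
opening: 39.2
grasp_force: 45.0
```

```bash
python3 - <<'E'
from h import *
c=np.load("c.npy"); f=-72-c[3]; s=r.read_state(); print(s["ee_pos"],s["ft_force"])
out=[]
for n in("top","scene"):
    i=grab_frame(n)
    base=s["ee_pos"]-[0,0,182.6]
    q=proj(n,[cw(c,(f+45,-57,15)),base,base+[0,0,114]])
    x,y=(255,185) if n=="top" else (280,170)
    b=cv2.resize(i[y:y+130,x:x+105],None,fx=3.8,fy=3.8,interpolation=2)
    for p,col in zip(q,((0,0,255),(0,255,0),(0,255,0))): cv2.circle(b,tuple(int(v) for v in (p-(x,y))*3.8),3,col,-1)
    for cc,rad,zz,col in((base,33,0,(0,255,255)),(cw(c,(f+45,17,0)),17.5,122,(255,255,0)),(cw(c,(f+45,-57,0)),33,43,(255,0,255))):
        P=[[cc[0]+rad*np.cos(a),cc[1]+rad*np.sin(a),(cc[2] if zz==0 else zz)] for a in np.linspace(0,6.28,40)]
        cv2.polylines(b,[((proj(n,P)-(x,y))*3.8).astype(int)],True,col,1)
    out.append(b)
cv2.imwrite("pics/p2.png",cv2.hconcat(out))
E
```

```text
[534.57276221   6.13293974 275.00706873] [ 0.76293949 -0.14240415 -2.48342245]
```

View pics/p2.png

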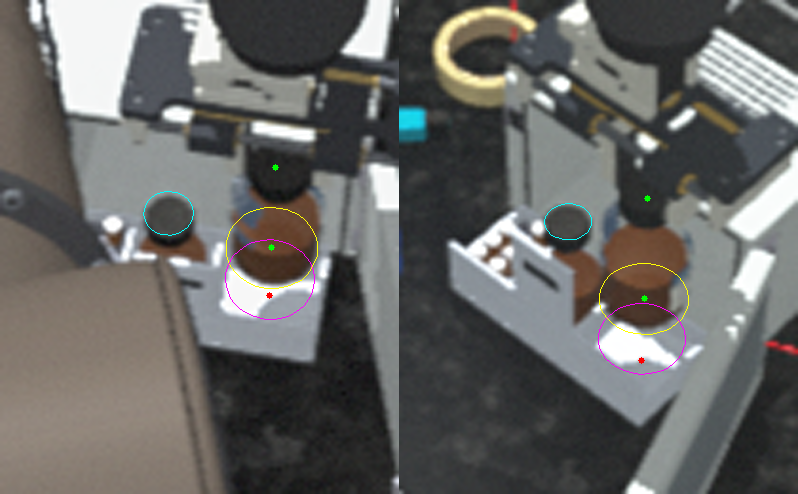

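The small bottle sits as predicted (cap (168,215) inside its circle). The large one is lined up over the wide bay, so I'll lower it while watching the force.

servo_tool --motion '[[[0,0,-6],0],[[0,0,-18],0],[[0,0,-32],0],[[0,0,-42],0],[[0,0,-50],0],[[0,0,-56],0],[[0,0,-60],0],[[0,0,-60],0]]'

```text
time_s: 13.65
ee_pos: [533.9, 6.3, 213.4]
tool_rot: [3.141, 0.001, -0.001]
ft_force: [0.6, -0.2, -2.9]
opening: 39.3
grasp_force: 45.0
```

servo_tool --motion '[[[0,0,-4],0],[[0,0,-8],0],[[0,0,-12],0],[[0,0,-15],0],[[0,0,-17],0],[[0,0,-17],0],[[0,0,-17],0]]'

```text
time_s: 14.23
ee_pos: [534.5, 6.5, 197.6]
tool_rot: [-3.141, -0.001, -0.001]
ft_force: [0.5, -0.5, 1.4]
opening: 39.7
grasp_force: 45.0
```

It's resting on the floor. Release and rise.

servo_tool --motion '[[[0,0,0],0],[[0,0,0],0],[[0,0,0],0],[[0,0,0],0],[[0,0,0],0]]' --fingers 0.4

```text
time_s: 14.65
ee_pos: [534.1, 6.3, 197.1]
tool_rot: [3.142, 0.0, -0.001]
ft_force: [-0.6, 0.3, 0.4]
opening: 60.7
grasp_force: 0.0
```

servo_tool --motion '[[[0,0,8],0],[[0,0,25],0],[[0,0,45],0],[[-20,20,55],0],[[-50,45,55],0],[[-80,65,55],0],[[-100,72,55],0],[[-105,73,55],0],[[-105,73,55],0]]'

```text
time_s: 15.4
ee_pos: [428.1, 79.8, 253.2]
tool_rot: [-3.14, -0.001, 0.001]
ft_force: [-0.3, 0.1, -0.5]
opening: 61.4
grasp_force: 0.0
```

```bash
python3 - <<'E'
from h import *
c=np.load("c.npy"); f=-72-c[3]; s=r.read_state(); print(s["ee_pos"])
print("plate",atz("top",(290.7,252.4),140).round(),atz("top",(312.1,255.2),140).round(), "front",cw(c,(f,17,0)).round(),"home",cw(c,(-72,17,0)).round())
for a in np.linspace(c[4],0,12):
    th=a+c[2]; h=9.5*abs(np.cos(th))+21*abs(np.sin(th))
    print(round(a,2),cw(c,doorpt(a,(-20-h,200,0)))[:2].round())
for n in("top","scene"): cv2.imwrite(f"pics/{n}3.png",grab_frame(n))
a=cv2.imread("pics/top3.png")[185:325,240:390]; b=cv2.imread("pics/scene3.png")[170:310,280:430]
cv2.imwrite("pics/p3.png",cv2.resize(cv2.hconcat([a,b]),None,fx=2.66,fy=2.66,interpolation=2))
E
```

```text
[428.14190928  79.78262344 253.20123829]
plate [487.  94. 140.] [489.  37. 140.] front [488.  80.   0.] home [584.  81.   0.]
1.87 [ 405. -154.]
1.7 [ 390. -122.]
1.53 [382. -88.]
1.36 [378. -54.]
1.19 [381. -20.]
1.02 [389.  13.]
0.85 [404.  46.]
0.68 [424.  75.]
0.51 [450. 101.]
0.34 [480. 123.]
0.17 [514. 138.]
0.0 [551. 147.]
```

View pics/p3.png

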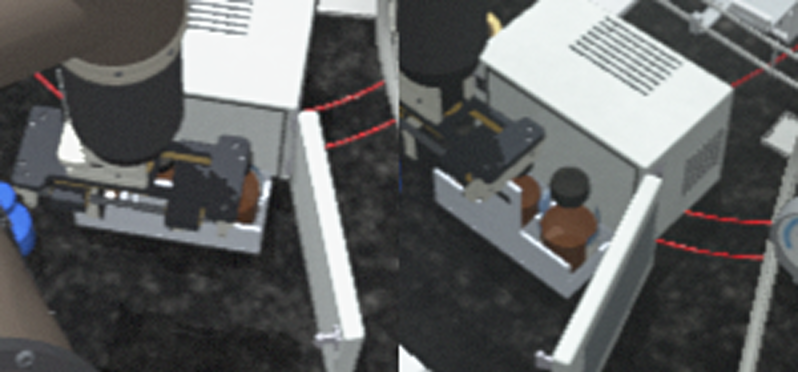

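Both bottles stand upright in their bays. The pull plate is centred at y≈65 with its front at x≈488. I'll close the fingers and push the carrier home.

servo_tool --motion '[[[0,-8,-20],0],[[0,-15,-50],0],[[0,-15,-75],0],[[0,-15,-82],0],[[8,-15,-82],0],[[20,-15,-82],0],[[30,-15,-82],0],[[38,-15,-82],0],[[44,-15,-82],0],[[48,-15,-82],0],[[52,-15,-82],0],[[56,-15,-82],0]]' --fingers -1 --grip_force 10

```text
time_s: 16.5
ee_pos: [485.2, 64.4, 170.2]
tool_rot: [-3.141, 0.0, -0.001]
ft_force: [-2.0, 1.6, 1.0]
opening: 0.2
grasp_force: 0.9
```

servo_tool --motion '[[[5,0,0],0],[[10,0,0],0],[[15,0,0],0],[[20,0,0],0],[[25,0,0],0],[[30,0,0],0],[[35,0,0],0],[[40,0,0],0],[[45,0,0],0],[[50,0,0],0],[[55,0,0],0],[[60,0,0],0],[[65,0,0],0],[[69,0,0],0],[[73,0,0],0],[[76,0,0],0],[[78,0,0],0],[[80,0,0],0]]'

```text
time_s: 18.0
ee_pos: [565.3, 64.3, 170.1]
tool_rot: [3.142, 0.0, -0.001]
ft_force: [-1.5, 0.8, -0.1]
opening: 0.2
grasp_force: 0.8
```

servo_tool --motion '[[[2,0,0],0],[[4,0,0],0],[[6,0,0],0],[[7,0,0],0],[[8,0,0],0],[[8,0,0],0]]'

```text
time_s: 18.5
ee_pos: [573.3, 64.3, 170.1]
tool_rot: [3.142, -0.0, -0.001]
ft_force: [-0.9, 0.3, -1.2]
opening: 0.4
grasp_force: 0.3
```

servo_tool --motion '[[[1,0,0],0],[[2,0,0],0],[[3,0,0],0],[[3,0,0],0]]'

```text
time_s: 18.83
ee_pos: [573.8, 64.2, 170.1]
tool_rot: [3.141, 0.004, -0.001]
ft_force: [-14.2, 3.9, 8.0]
opening: 0.2
grasp_force: 6.5
```

The carrier hit its stop at the expected x, with 14 N on the tool. Now over to the outside of the door.

servo_tool --motion '[[[-10,0,0],0],[[-35,0,5],0],[[-65,-5,30],0],[[-90,-20,60],0],[[-110,-50,72],0],[[-125,-85,72],0],[[-138,-120,72],0],[[-150,-155,72],0],[[-160,-190,72],0],[[-168,-222,72],0],[[-174,-246,72],0],[[-176,-256,65],0],[[-176,-256,40],0],[[-176,-256,24],0],[[-176,-256,22],0],[[-176,-256,22],0]]'

```text
time_s: 20.17
ee_pos: [399.7, -191.8, 191.8]
tool_rot: [3.141, 0.001, -0.001]
ft_force: [0.2, -0.5, 0.8]
opening: 0.8
grasp_force: 0.0
```

servo_tool --motion '[[[0,15,0],0],[[0,30,0],0],[[-3,45,0],0],[[-7,58,0],0],[[-10,70,0],0],[[-14,87,0],0],[[-18,104,0],0],[[-20,121,0],0],[[-22,138,0],0],[[-21,155,0],0],[[-19,172,0],0],[[-15,189,0],0],[[-11,205,0],0],[[-4,222,0],0],[[4,238,0],0],[[14,253,0],0],[[24,267,0],0],[[36,280,0],0],[[48,291,0],0],[[50,293,0],0]]'

```text
time_s: 21.83
ee_pos: [452.8, 103.7, 192.3]
tool_rot: [-3.141, -0.001, 0.0]
ft_force: [0.6, 0.9, -1.4]
opening: 0.5
grasp_force: 0.0
```

servo_tool --motion '[[[8,6,0],0],[[18,14,0],0],[[30,22,0],0],[[42,28,0],0],[[54,33,0],0],[[64,37,0],0],[[72,40,0],0],[[79,42,0],0],[[85,43,0],0],[[89,44,0],0],[[92,45,0],0]]'

```text
time_s: 22.75
ee_pos: [542.4, 146.3, 192.1]
tool_rot: [3.142, 0.0, -0.001]
ft_force: [-0.2, -0.7, 0.5]
opening: 0.4
grasp_force: 0.2
```

Near the catch now (closed is at about x 551). Pressing on in steps.

servo_tool --motion '[[[2,0,0],0],[[4,0,0],0],[[6,0,0],0],[[8,0,0],0],[[9,0,0],0],[[10,0,0],0],[[10,0,0],0]]'

```text
time_s: 23.33
ee_pos: [552.4, 146.3, 192.4]
tool_rot: [-3.142, -0.001, -0.001]
ft_force: [0.4, -0.5, 0.2]
opening: 0.5
grasp_force: 0.0
```

servo_tool --motion '[[[1,0,0],0],[[2,0,0],0],[[3,0,0],0],[[3,0,0],0]]'

```text
time_s: 23.67
ee_pos: [553.7, 146.2, 192.1]
tool_rot: [3.141, 0.003, -0.001]
ft_force: [-8.4, 2.5, 5.9]
opening: 0.1
grasp_force: 4.4
```

servo_tool --motion '[[[1,0,0],0],[[2,0,0],0],[[2,0,0],0]]'

```text
time_s: 23.92
ee_pos: [553.9, 146.1, 192.1]
tool_rot: [3.141, 0.006, -0.001]
ft_force: [-17.6, 3.9, 12.8]
opening: 0.6
grasp_force: 9.2
```

servo_tool --motion '[[[-10,0,0],0],[[-40,0,5],0],[[-75,0,20],0],[[-110,20,50],0],[[-130,50,80],0],[[-140,85,100],0],[[-150,120,110],0],[[-160,155,110],0],[[-170,190,110],0],[[-175,225,110],0],[[-175,240,110],0],[[-175,240,110],0]]'

```text
time_s: 24.92
ee_pos: [381.7, 389.4, 301.6]
tool_rot: [3.142, -0.0, 0.002]
ft_force: [0.4, -0.1, -0.9]
opening: 0.4
grasp_force: 0.0
```

```bash
python3 - <<'E'
from h import *
c=np.load("c.npy"); s=r.read_state(); print(s["ee_pos"],s["ft_force"],s["time_s"])
out=[]
for n in("top","scene"):
    i=grab_frame(n); x,y=(240,180) if n=="top" else (280,160)
    b=cv2.resize(i[y:y+150,x:x+150],None,fx=2.66,fy=2.66,interpolation=2)
    for a,col in((0,(0,255,0)),(.04,(0,0,255))):
        P=[cw(c,doorpt(a,p)) for p in((-20,1,158),(-20,243,158),(-20,243,8))]
        cv2.polylines(b,[((proj(n,P)-(x,y))*2.66).astype(int)],False,col,1)
    out.append(b)
cv2.imwrite("pics/p4.png",cv2.hconcat(out))
E
```

```text
[381.73186353 389.4358043  301.63197934] [ 0.43104514 -0.12436005 -0.88776246] 24.9167
```

View pics/p4.png

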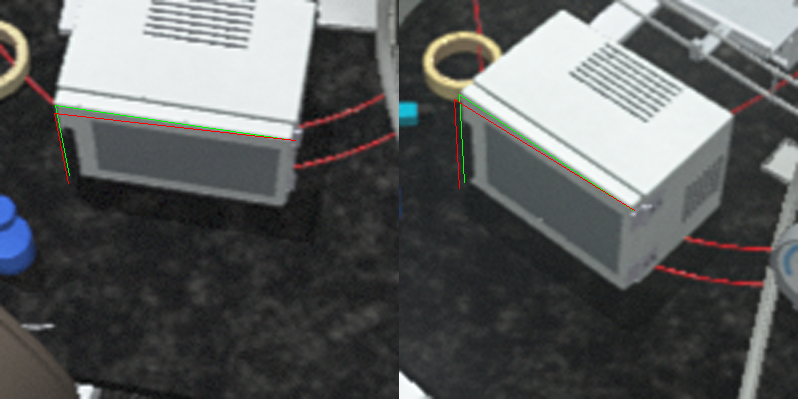

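The door is flush: its top edge follows the shut (green) line, and it met a hard stop at 17 N, well above the catch's resistance. I'll hand it in.

```bash
python3 -c "
from bench import r
print(r.hand_in())"
```

```text
the job is handed in; nothing more can be done
None
```

I put both brown bottles upright in their bays, pushed the carrier home to its stop and shut the door past its catch, then handed the job in at about 25 s; the hand-in gave no verdict.

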